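# Register a slide tray in its corner stop and start the scan

## Robot

A 6-joint arm with a two-finger parallel gripper is mounted at the origin on the work surface. World frame = base frame: x ahead of the robot, y to its left, z up, the work surface at z = 0. Lengths are in m, angles in rad, forces in N, time in s.
With the tool pointing down it reaches from about 0.375 to 0.9 m from the base axis. Payload 3.1 kg.
Tool frame: the origin (TCP) lies at the very end of the fingers, on their centre line; the grasp point (between the pads) lies 19 mm behind it; z points along the fingers, y is the line along which they close (so a half turn about z gives the same grasp; the last joint's range is limited). The gripper opens to 87 mm and grips with 3 to 60 N. Pads are 19 mm wide; open, the fingers measure 117 mm over their backs; the gripper's body (75 mm by 190 mm) begins 51 mm behind the grasp point.
Start: joints at [1.117, 0.527, 1.433, -0, 1.181, -0.178], TCP at [0.17, 0.602, 0.223] pointing down, gripper open.
Joint ranges: [-3.08, 3.08], [-0.75, 2.2], [0.22, 2.44], [-1.43, 4.57], [0, 2.65], [-2.85, 2.85]. Speed limits (rad/s): [2.79, 2.79, 3.14, 3.14, 3.14, 3.14].

## Interface

Orientations are given as a 3x3 rotation matrix whose columns are the frame's x, y, z axes.
In Python, from plant import sensors, cams, ticket, nets gives the robot as it stands. The module is installed in compiled form; this text tells all that it offers.
- The arm moves only by the tool jog_arm, never from a script. Its argument "plan" is a list of rows, each a list of 3 entries, a list of its own where there are three numbers: the finger opening in mm, from 0 to 87, then the shift along the tool's x, y, z in mm, then the turn about the tool's z in degrees. A call has 1 to 10 rows; each row is the pose to reach, as a shift and turn from the pose commanded when the call began, along the tool's axes at that moment; what a row does not reach only later rows make up. A row lasts 1/12 s, in which the tool goes at most 41.7 mm and 7.16 degrees, less where a joint would pass 70% of its speed; a pose out of reach is approached as far as the arm can. A call with a gripper value outside its range is refused whole. The fingers move at their own pace and stop on an object; "grip_force" is the grip in N (left out, the last holds). Time passes only in rows, so rows that repeat a pose let the fingers close. It gives the time, the measured TCP pose, the force, the opening and the grip force at its end, in the units of the state.
- sensors.read_state(): the state, without advancing time (a new reading comes with each control period).
- cams.grab_frame(name): name is "scene" or "top" or "wrist"; returns the picture (400x640x3 uint8, red, green, blue); there is no depth.
- cams.camera_params(name): a dict with "vfov" (degrees; the focal length in pixels is half the picture's height over the tangent of half this angle, whatever the lens; pixels are square), "cx", "cy" (the principal point, pixels), "R" (3x3) and "t" (3): a world point X has camera coordinates R X + t; the wrist camera has in their place "T_tool_cam" (4x4, takes a point from camera to tool coordinates, whose origin is the TCP and whose axes are the flange's). Camera axes: x right, y down, z forward; pixel columns grow to the right and rows downward; lengths in m; the calibration is good to about 2 mm. The wrist camera is an equidistant fisheye: a pixel r from the principal point sees the ray r / f radians off the axis. A picture is of the moment at which its call begins: read the wrist's pose just before it. camera_params takes no time and is no camera call.
- ticket.job_done(): hands the job in; it is judged then, once.
Trained networks look in the newest picture that a camera, given by its name, has taken for a name from the list of things; names that differ only in an ending like _2 or _b are one class to them, and where a whole thing is asked for, a point or a joint stands for the part that bears it (a point fixed in the world has none). Each returns a list of dicts, best first, with "confidence" (0 to 1); they miss things now and then, are a little off and sometimes report something else, mostly with a low value. They report only what shows in the picture. A call takes as long as a camera call. They do not tell look-alikes from the thing itself.
- nets.silhouettes(camera, target): "region" (400x640 bool, what is visible of it) and "position" ([row, column] in pixels, amid what is visible of it).
- nets.spot_point(camera, target): "position" ([row, column] in pixels: a listed point, or the origin of a listed thing).
The state is a dict: "t": time; "q": joint angles; "joint_velocities": joint speeds; "joint_efforts": joint torques, N m; "ee_pos": TCP position; "tcp_rot": TCP orientation; "contact_force": force on the tool from outside, world axes, zero at the start; "wrist_torque": the same for the moment, N m; "opening": opening from 0.0 (shut) to 1.0 (fully open); "grip_force": force on a finger pad.
Only numpy, scipy, OpenCV 4.12 (cv2) and the standard library are available. Lean on these libraries where they do the work, as an engineer would, in place of code of your own. Each camera call takes 0.05 s, during which the arm holds its last target. There are 200 camera calls.

## Task

With the fingertips, push the yellow slide tray along the bench into the corner of the aluminium stop, so that one long side lies flush against the long bar and one end flush against the short bar; then press the green button fully down to start the scan, let it go and move clear. The tray must stay flat on the bench: do not lift or tip it, and leave the white tray and everything else where they are.

Things in the scene. Friction and masses are not known exactly. Their poses are not given: they have to be found in the camera images.
- tray: yellow slide tray with five glass slides fixed in it, flat and loose on the bench: 90 mm along its x, 150 mm along its y, 24 mm tall (rim 4 mm thick, slides 8 mm below its top), 0.25 to 0.5 kg. Origin: centre of its underside; z up. It starts within 20 degrees of the stop's axes, some 30 to 140 mm from the bars. Either end may face the short bar
- station: fixed L-shaped aluminium stop, bars 16 mm high, 12 mm thick. Origin: inner corner of the bars, on the bench; z up. Inner face of the long bar: plane x = 0, from y = 0 to -270 mm; of the short bar: plane y = 0, from x = 0 to -115 mm. The bars lie on the positive sides of these planes, the tray's place on the negative sides. A black sheet under 1 mm thick marks it and does not hinder sliding
- tray_home (a point): where the tray's origin lies when it is home, on the bench at x = -45, y = -75 mm from the stop's inner corner; same axes as the stop
- start_top (a point): centre of the top face of the green push button, a disc of 32 mm diameter on a small black housing fixed on the bench beyond the short bar; housing 48 mm wide, 12 mm high; the button top is 22 mm above the bench; pressed straight down
- start (a joint): travel of the green button in m: 0 up, 0.006 fully down; a spring returns it, fully down takes 5 N
- white_tray: bystander, loose: the white slide tray, same shape as the yellow one but to be left alone; origin: centre of its underside
- reagent: bystander, loose: clear round bottle with blue cap, 66 mm wide, 150 mm tall; origin: centre of its underside
- stain: bystander, loose: amber jar with black lid, 60 mm wide, 100 mm tall; origin: centre of its underside
- beaker: bystander, loose: open glass beaker, 66 mm wide, 80 mm tall; origin: centre of its underside
- oil: bystander, loose: small amber bottle with white cap, 28 mm wide, 55 mm tall; origin: centre of its underside
- dish: bystander, loose: flat clear closed dish, 90 mm wide, 15 mm tall; origin: centre of its underside
- mailer: bystander, loose: blue plastic slide mailer, 85 x 40 x 28 mm, lying flat; origin: centre of its underside
- tweezers: bystander, loose: steel tweezers lying flat, about 122 mm long, 6 mm thick; origin: on the bench at about the middle
Not all that is in view belongs to the job. Several things look just like the part that bears start_top: the one meant starts farthest from the robot's base.

How it is judged:
On the way, in this order (a step that is already met when the one before it is completed fails the run):
1. the yellow tray lies home in the corner, flush against both bars (x of tray in the frame of station between -0.049 and -0.042 m and y of tray in the frame of station between -0.079 and -0.072 m and angle between the y axis of tray and the y axis of station, either way round below 0.04 rad and height (world z) of tray below 0.004 m), for 0.3 s.
2. then the green button is pressed down (value of joint start above 0.0045 m), for 0.05 s.
At the end, for the whole second after the job is handed in: the yellow tray lies flat and still in the corner, its origin within 4 mm of home along each of the stop's axes and its long side within 0.04 rad of the long bar, and the green button has been pressed and is up again (all of step 1 and linear speed of tray below 0.01 m/s and value of joint start below 0.0015 m); the robot touches nothing.
It fails at once if the yellow tray is lifted off the bench (height (world z) of tray above 0.012 m).
It fails at once if the yellow tray is tipped (angle between tray's own z axis and vertical above 0.15 rad).
It fails at once if the white tray or another bystander is moved more than 15 mm (distance of any of white_tray, reagent, stain, beaker, oil, dish, mailer, tweezers from where it was at the start of the episode above 0.015 m).
It also fails if it takes over 64 s, if anything falls off the work surface, if the arm or the gripper's body presses on something with over 40 N, if the wrist force passes 120 N, or if a joint passes its speed limit or range.

## Working session

There is one attempt and no reset: what is moved stays moved. The work goes in short steps, Python scripts to look and compute and a tool call to move; the robot and the scene stay as the last step left them, time stands still between calls to the robot, and variables do not carry over. Pictures are saved under pics/ and viewed, at most 10 in all, crops included, and the job is handed in when it is done.

Besides the shell and the picture viewer there is one more tool, called after ">>>" by a JSON object that holds its "op" and its "data". jog_arm: Moves the arm, as the interface text tells. Its arguments: {"type":"object","properties":{"plan":{"type":"array"},"grip_force":{"type":"number"}},"required":["plan"]}

```bash
mkdir -p pics
cat > h.py <<'E'
import numpy as np, cv2
from plant import sensors, cams, ticket, nets
def ray(name,uv):
    p=cams.camera_params(name); f=200/np.tan(np.radians(p["vfov"])/2)
    R=np.array(p["R"]);t=np.array(p["t"])
    uv=np.atleast_2d(uv).astype(float)
    d=np.c_[(uv[:,0]-p["cx"])/f,(uv[:,1]-p["cy"])/f,np.ones(len(uv))]@R
    return -R.T@t,d
def px2w(name,uv,z):
    c,d=ray(name,uv); s=(z-c[2])/d[:,2]; return c+s[:,None]*d
def w2px(name,X):
    p=cams.camera_params(name); f=200/np.tan(np.radians(p["vfov"])/2)
    q=np.atleast_2d(X)@np.array(p["R"]).T+np.array(p["t"])
    return np.c_[q[:,0]/q[:,2]*f+p["cx"],q[:,1]/q[:,2]*f+p["cy"]]
E
python3 - <<'E'
from h import *
s=sensors.read_state(); print(s["t"],s["ee_pos"],np.round(s["tcp_rot"],3).tolist())
for n in ("top","scene"):
    im=cams.grab_frame(n); cv2.imwrite(f"pics/{n}0.png",im[...,::-1])
    p=cams.camera_params(n); print(n,-np.array(p["R"]).T@p["t"],p["vfov"])
    for tg in ("tray","station","tray_home","start_top","white_tray"):
        for d in nets.spot_point(n,tg)[:5]:
            uv=d["position"][::-1]; z=.022 if tg=="start_top" else 0
            print(tg,round(d["confidence"],2),np.round(uv,1),np.round(px2w(n,uv,z)[0],4))
E
```

```text
0.0 [0.16925129 0.60089493 0.22156683] [[-0.962, 0.271, -0.001], [0.271, 0.962, -0.002], [0.0, -0.002, -1.0]]
top [0.51972363 0.01850719 1.38596088] 43.31562366806375
tray 0.69 [369.7 187.1] [ 0.5958 -0.0947  0.    ]
tray 0.67 [324.4 169.1] [0.6422 0.0314 0.    ]
tray_home 0.65 [323.3 170.6] [0.638  0.0343 0.    ]
start_top 0.44 [256.2 182.5] [0.5989 0.2152 0.022 ]
start_top 0.42 [264.3 214.5] [0.5128 0.1905 0.022 ]
white_tray 0.65 [494.  236.4] [ 0.4694 -0.4389  0.    ]
white_tray 0.22 [293.1 157.4] [0.6723 0.1186 0.    ]
scene [ 0.99803361 -0.67669445  1.23016753] 45.47936382338193
tray 0.87 [298.7 248.3] [ 0.5898 -0.0953  0.    ]
station 0.76 [358.8 211.1] [0.6763 0.1168 0.    ]
tray_home 0.63 [335.2 226.2] [0.6421 0.0292 0.    ]
start_top 0.59 [327.7 172.7] [0.5232 0.1816 0.022 ]
start_top 0.52 [353.8 178.8] [0.6074 0.2047 0.022 ]
white_tray 0.84 [190.7 325.3] [ 0.4738 -0.4475  0.    ]
```

Run:
```python
from h import *
im=cv2.imread("pics/top0.png"); c=im[90:290,210:460]
cv2.imwrite("pics/top0c.png",cv2.resize(c,(750,600),interpolation=cv2.INTER_CUBIC))
```

```text
(no output)
```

View pics/top0.png

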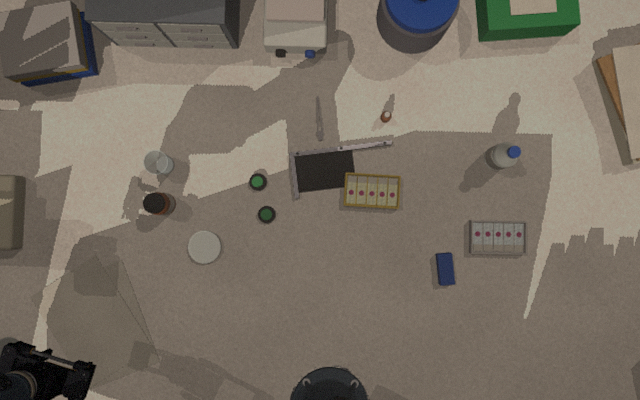

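View pics/top0c.png

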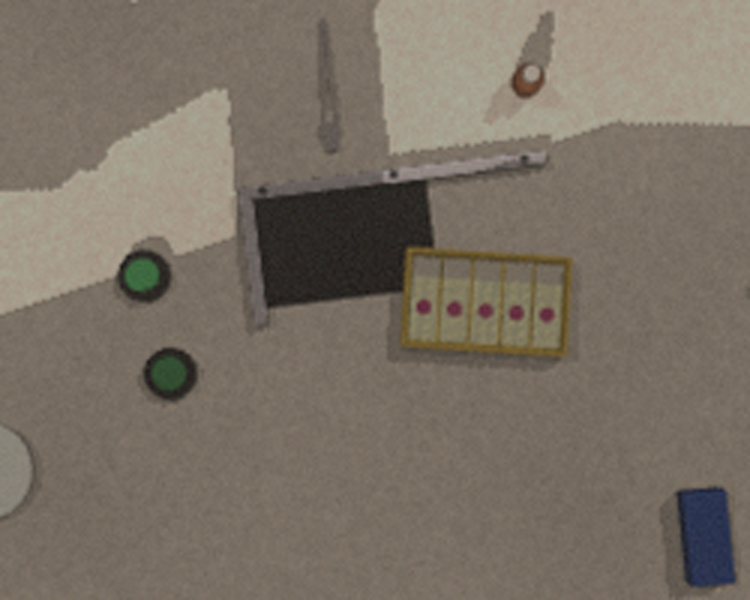

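View pics/scene0.png

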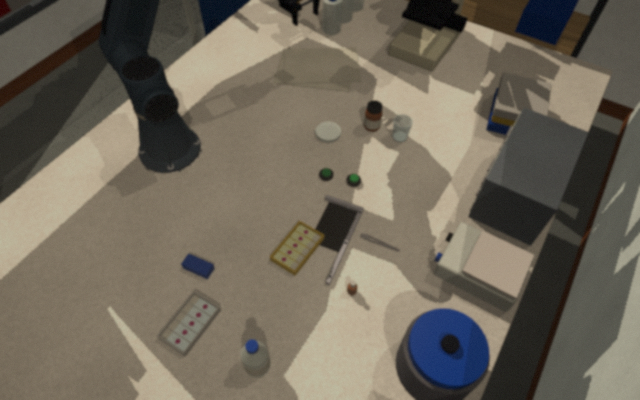

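The top view shows the stop's inner corner near full-image px (295,156), with the long bar along the top and the short bar at the left. The yellow tray is at about (371,191). The far, bright button is at (257,181) and its look-alike at (267,214). Next I'll refine these by colour fits in both cameras.

```bash
cat > m.py <<'E'
from h import *
def big(m):
    n,l,s,c=cv2.connectedComponentsWithStats(m.astype(np.uint8)); return l==1+np.argmax(s[1:,4])
def tray(n):
    im=cams.grab_frame(n); hsv=cv2.cvtColor(im,cv2.COLOR_RGB2HSV)
    m=(hsv[...,0]>15)&(hsv[...,0]<33)&(hsv[...,1]>110)&(hsv[...,2]>60)
    m=big(cv2.morphologyEx(m.astype(np.uint8),cv2.MORPH_CLOSE,np.ones((3,3))))
    c=max(cv2.findContours(m.astype(np.uint8),cv2.RETR_EXTERNAL,cv2.CHAIN_APPROX_NONE)[0],key=len)[:,0]
    w=px2w(n,c,.024)[:,:2]; return fit(w)
def fit(w):
    r=cv2.minAreaRect((w*1000).astype(np.float32)); b=cv2.boxPoints(r)
    e=[b[1]-b[0],b[2]-b[1]]; L=max(e,key=np.linalg.norm); a=np.degrees(np.arctan2(L[1],L[0]))%180
    return np.round(r[0],1),np.round(sorted(r[1]),1),round(float(a),2)
E
python3 - <<'E'
from m import *
for n in ("top","scene"):
    print(n,"tray",tray(n))
    im=cams.grab_frame(n); hsv=cv2.cvtColor(im,cv2.COLOR_RGB2HSV)
    x=w2px(n,[[.64,.034,0]])[0]; 
    m=im.max(2)<55; k=np.zeros(m.shape,bool); k[int(x[1])-40:int(x[1])+40,int(x[0])-40:int(x[0])+40]=1
    m=big(m&k); c=max(cv2.findContours(m.astype(np.uint8),cv2.RETR_EXTERNAL,cv2.CHAIN_APPROX_NONE)[0],key=len)[:,0]
    print("sheet",fit(px2w(n,c,.001)[:,:2])); 
    ap=cv2.approxPolyDP(c,4,True)[:,0]; print(np.round(px2w(n,ap,.001)[:,:2]*1000).tolist())
    m=(hsv[...,0]>50)&(hsv[...,0]<80)&(hsv[...,1]>100)
    N,l,s,ce=cv2.connectedComponentsWithStats(m.astype(np.uint8))
    for i in range(1,N):
        if 30<s[i,4]<300: print("green",s[i,4],np.round(px2w(n,ce[i],.022)[0]*1000,1))
E
```

```text
top tray (array([ 882.3, -744.2]), array([ 41. , 182.3]), 15.25)
sheet (array([638.1,  30.4]), array([100.1, 158. ]), 98.53)
[[697.0, -41.0], [676.0, 111.0], [577.0, 100.0], [597.0, -21.0], [636.0, -23.0], [639.0, -48.0]]
green 74 [602.5 213.6  22. ]
scene tray (array([ 779.7, 1362.1]), array([307.3, 500. ]), 0.44)
sheet (array([637.5,  29.3]), array([ 91.2, 156.6]), 98.56)
[[582.0, 93.0], [601.0, -9.0], [632.0, -15.0], [638.0, -48.0], [692.0, -39.0], [669.0, 112.0]]
green 45 [517.7 179.7  22. ]
green 57 [605.7 207.4  22. ]
```

```bash
sed -i 's/    m=big(cv2.morph/    k=np.zeros(m.shape,bool); x=w2px(n,[[.62,-.03,0.024]])[0].astype(int); k[x[1]-60:x[1]+75,x[0]-90:x[0]+90]=1; m\&=k\n    m=big(cv2.morph/' m.py
python3 - <<'E'
from m import *
for n in ("top","scene"): print(n,"tray",tray(n))
for n in ("top","scene"):
  for tg in ("tray","station","start"):
    for d in nets.silhouettes(n,tg)[:3]:
        m=d["region"]; c=max(cv2.findContours(m.astype(np.uint8),cv2.RETR_EXTERNAL,cv2.CHAIN_APPROX_NONE)[0],key=len)[:,0]
        z={"tray":.024,"station":.016,"start":.012}[tg]
        w=px2w(n,c,z)[:,:2]; print(n,tg,round(d["confidence"],2),fit(w))
        if tg=="station":
            # in nominal frame
            a=np.radians(8.5);R=np.array([[np.cos(a),np.sin(a)],[-np.sin(a),np.cos(a)]]); q=(w*1000-[675,111])@R.T
            lo=q[(q[:,0]<6)&(q[:,1]<-170)&(q[:,1]>-255)]; hi=q[(q[:,0]>6)&(q[:,1]<0)]
            print("long in/out",np.polyfit(lo[:,1],lo[:,0],1) if len(lo)>3 else 0,np.polyfit(hi[:,1],hi[:,0],1) if len(hi)>3 else 0)
            s=q[(q[:,0]<-20)&(q[:,0]>-100)]; a1=s[s[:,1]>6]; a2=s[(s[:,1]<=6)&(s[:,1]>-20)]
            for A in(a1,a2): print("short",A.mean(0),len(A), np.polyfit(A[:,0],A[:,1],1) if len(A)>3 else 0)
E
```

```text
top tray (array([586.4, -97.4]), array([ 91. , 151.1]), 87.44)
scene tray (array([ 590.2, -103.3]), array([ 97.4, 160.4]), 87.83)
top tray 0.65 (array([585.4, -98.9]), array([ 90.4, 150.6]), 88.14)
top station 0.68 (array([644.7, -15.6]), array([126.3, 282.6]), 99.98)
long in/out [-0.02686863 -5.43205631] [6.81924716e-03 1.10276587e+01]
short [-60.42852038  16.56652973] 30 [-0.04298652 13.9689177 ]
short [-99.2167948  -19.55642798] 1 0
top station 0.56 (array([536.4, 478.8]), array([59.9, 87.3]), 91.53)
long in/out 0 0
short [-69.30627895 385.729928  ] 51 [2.46955056e-01 4.02845464e+02]
short [nan nan] 0 0
top start 0.44 (array([513.6, 186.5]), array([29. , 30.8]), 136.64)
scene tray 0.98 (array([ 592. , -103.9]), array([ 98.6, 162.3]), 88.14)
scene station 0.67 (array([650. , -23.8]), array([126.7, 291. ]), 99.46)
long in/out [8.69503990e-04 3.10520421e+00] [3.03808118e-03 1.54556132e+01]
short [-60.34370068  13.95335599] 24 [1.13789425e-02 1.46400035e+01]
short [-94.15569087 -12.93917287] 4 [  -1.50570916 -154.71025872]
scene station 0.3 (array([ 788.9, -127.5]), array([27.1, 43.1]), 109.33)
long in/out 0 [-0.11525404 48.39192014]
short [nan nan] 0 0
short [nan nan] 0 0
scene start 0.63 (array([601.6, 214.6]), array([29.3, 41.9]), 118.89)
scene start 0.59 (array([513. , 188.4]), array([26.3, 33.8]), 121.36)<stdin>:15: RuntimeWarning: Mean of empty slice.
  ret = um.true_divide(
```

```bash
cat >> m.py <<'E'
C=np.array([674.,111.]); A=np.radians(8.4); XS=np.array([np.cos(A),np.sin(A)]); YS=np.array([-np.sin(A),np.cos(A)])
def go(sx,sy,z,ty=None,world=False):
    "station mm target, tool-y world angle deg -> tool shift"
    s=sensors.read_state(); R=np.array(s["tcp_rot"]); p=np.array(s["ee_pos"])*1000
    t=np.array([sx,sy,z]) if world else np.r_[C+sx*XS+sy*YS,z]
    a=np.degrees(np.arctan2(R[1,1],R[0,1]))
    d=p[:2]-C
    print("t",s["t"],"st pos",np.round([d@XS,d@YS,p[2]],1),"tooly",round(a,2),"shift",np.round(R.T@(t-p),1),"dist",round(np.linalg.norm(t-p)),
      "turn",None if ty is None else round(-((ty-a+90)%180-90),2),"F",np.round(s["contact_force"],1),"q6",round(s["q"][5],2))
E
python3 -c "
from m import *
go(-215,-190,222,98.4)"
```

```text
t 1.2 st pos [-427.4  559.   222.5] tooly 74.25 shift [-5.002e+02 -5.966e+02  5.000e-01] dist 779 turn -24.15 F [-0.4 -0.3  0.8] q6 -0.18
```

>>> {"op": "jog_arm", "data": {"plan": [[87,[-250,-298,0],-24.15],[87,[-250,-298,0],-24.15],[87,[-250,-298,0],-24.15],[87,[-250,-298,0],-24.15],[87,[-250,-298,0],-24.15],[87,[-250,-298,0],-24.15],[87,[-250,-298,0],-24.15],[87,[-250,-298,0],-24.15],[87,[-250,-298,0],-24.15],[87,[-250,-298,0],-24.15]]}}

```text
t: 2.03
ee_pos: [0.3308, 0.2434, 0.2229]
tcp_rot: [[-0.99, -0.143, 0.001], [-0.143, 0.99, -0.001], [-0.001, -0.001, -1.0]]
contact_force: [0.0, 0.8, -0.2]
opening: 0.998
grip_force: 0.0
```

```bash
python3 -c "
from m import *
go(-215,-190,120,98.4)"
```

```text
t 2.0333 st pos [-320.1  181.1  222.9] tooly 98.23 shift [-106.1 -370.6  103.5] dist 399 turn -0.17 F [ 0.   0.8 -0.2] q6 -1.35
```

>>> {"op": "jog_arm", "data": {"plan": [[87,[-106,-370,104],0],[87,[-106,-370,104],0],[87,[-106,-370,104],0],[87,[-106,-370,104],0],[87,[-106,-370,104],0],[87,[-106,-370,104],0],[87,[-106,-370,104],0],[87,[-106,-370,104],0],[87,[-106,-370,104],0],[87,[-106,-370,104],0]]}}

```text
t: 2.87
ee_pos: [0.4908, -0.1082, 0.1179]
tcp_rot: [[-0.99, -0.143, 0.003], [-0.143, 0.99, -0.002], [-0.003, -0.002, -1.0]]
contact_force: [-0.2, 0.3, 0.2]
opening: 1.0
grip_force: 0.0
```

```bash
python3 -c "
from m import *
go(-215,-190,10,98.4)"
```

```text
t 2.8667 st pos [-213.2 -190.1  117.9] tooly 98.25 shift [  2.1   0.4 107.9] dist 108 turn -0.15 F [-0.2  0.3  0.2] q6 -2.15
```

>>> {"op": "jog_arm", "data": {"plan": [[87,[0,0,40],0],[87,[0,0,75],0],[87,[0,0,95],0],[87,[0,0,106],0],[87,[0,0,107],0],[87,[0,0,107],0]]}}

```text
t: 3.37
ee_pos: [0.4885, -0.1036, 0.0115]
tcp_rot: [[-0.989, -0.146, -0.0], [-0.146, 0.989, 0.0], [0.0, 0.0, -1.0]]
contact_force: [0.9, -0.2, 0.6]
opening: 0.997
grip_force: 0.0
```

```bash
python3 -c "
from m import *
go(-120,-190,10,98.4)
print(tray('top'))
im=cams.grab_frame('scene'); cv2.imwrite('pics/s1.png',cv2.resize(im[150:330,200:440],(800,600))[...,::-1])"
```

```text
t 3.3667 st pos [-214.9 -185.2   11.5] tooly 98.42 shift [-94.9  -4.8   1.5] dist 95 turn 0.02 F [ 0.9 -0.2  0.6] q6 -2.15
(array([586.3, -97.4]), array([ 91.1, 151.6]), 87.43)
```

View pics/s1.png

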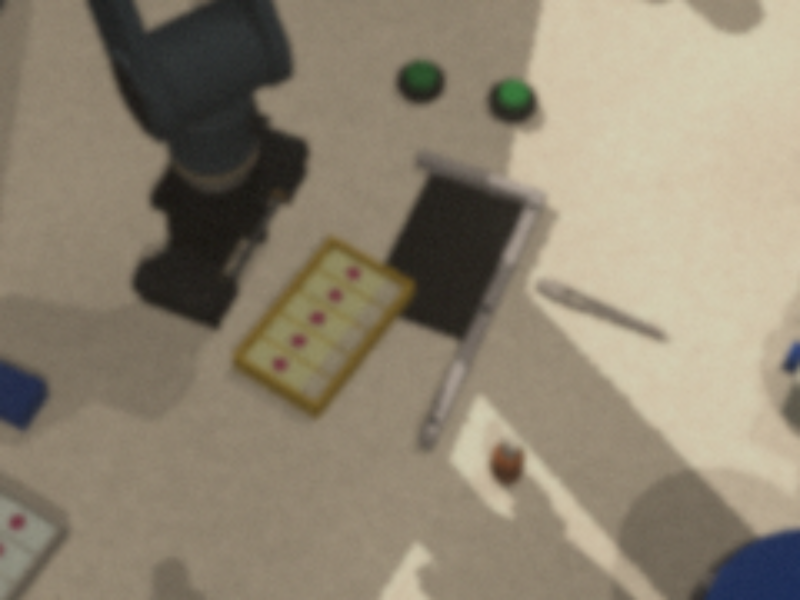

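The fingers stand behind the tray's near long side and the tray hasn't moved. Now I'll push it toward the long bar.

>>> {"op": "jog_arm", "data": {"plan": [[87,[-12,-3,0],0],[87,[-22,-5,0],0],[87,[-32,-5,0],0],[87,[-41,-5,0],0],[87,[-50,-5,0],0],[87,[-59,-5,0],0],[87,[-68,-5,0],0],[87,[-77,-5,0],0],[87,[-83,-5,0],0],[87,[-85,-5,0],0]]}}

```text
t: 4.3
ee_pos: [0.5745, -0.0959, 0.0114]
tcp_rot: [[-0.989, -0.147, 0.001], [-0.147, 0.989, -0.0], [-0.001, -0.0, -1.0]]
contact_force: [-3.4, -1.9, 2.2]
opening: 0.997
grip_force: 1.7
```

```bash
python3 -c "
from m import *
go(-103,-190,11,98.4)
print(tray('top'),tray('scene'))"
```

```text
t 4.3 st pos [-128.7 -190.2   11.4] tooly 98.44 shift [-25.7   0.2   0.5] dist 26 turn 0.04 F [-3.4 -1.9  2.2] q6 -2.08
(array([646.6, -81.4]), array([ 57. , 150.4]), 97.81) (array([634.2, -89.6]), array([ 93.4, 162.9]), 97.47)
```

>>> {"op": "jog_arm", "data": {"plan": [[87,[-6,0,0],0],[87,[-12,0,0],0],[87,[-17,0,0],0],[87,[-21,0,0],0],[87,[-24,0,0],0],[87,[-26,0,0],0],[87,[-26,0,0],0]]}}

```text
t: 4.98
ee_pos: [0.5996, -0.0924, 0.0115]
tcp_rot: [[-0.989, -0.146, 0.001], [-0.146, 0.989, -0.0], [-0.001, -0.0, -1.0]]
contact_force: [-0.4, -1.5, -0.1]
opening: 0.999
grip_force: 0.2
```

```bash
python3 -c "
from m import *
go(-100,-190,11,98.4)
print(tray('top'),tray('scene'))"
```

```text
t 4.9833 st pos [-103.3 -190.3   11.5] tooly 98.42 shift [-3.3  0.3  0.5] dist 3 turn 0.02 F [-0.4 -1.5 -0.1] q6 -2.05
(array([674.4, -77.3]), array([ 54.2, 150.9]), 99.67) (array([657.7, -85.9]), array([ 93.6, 162.8]), 98.56)
```

Still no wall force, so I'll creep in small steps.

>>> {"op": "jog_arm", "data": {"plan": [[87,[-2,0,0],0],[87,[-3,0,0],0],[87,[-4,0,0],0],[87,[-4,0,0],0]]}}

```text
t: 5.42
ee_pos: [0.6023, -0.0917, 0.0117]
tcp_rot: [[-0.989, -0.146, -0.001], [-0.146, 0.989, 0.0], [0.001, 0.0, -1.0]]
contact_force: [-2.8, -0.4, 2.1]
opening: 1.004
grip_force: 1.7
```

>>> {"op": "jog_arm", "data": {"plan": [[87,[-2,0,0],0],[87,[-3,0,0],0],[87,[-4,0,0],0],[87,[-4,0,0],0]]}}

```text
t: 5.75
ee_pos: [0.603, -0.0915, 0.0115]
tcp_rot: [[-0.989, -0.147, -0.008], [-0.148, 0.989, 0.0], [0.008, 0.001, -1.0]]
contact_force: [-9.3, -3.9, 6.9]
opening: 1.003
grip_force: 5.0
```

Flush on the long bar. Next I'll retreat, lift and go behind the end.

>>> {"op": "jog_arm", "data": {"plan": [[87,[15,0,0],0],[87,[30,0,0],0],[87,[30,0,-35],0],[87,[30,0,-70],0],[60,[30,0,-90],7],[50,[30,-20,-90],14],[40,[30,-50,-90],21],[40,[30,-85,-90],28],[40,[30,-125,-90],35],[40,[30,-125,-90],42]]}}

```text
t: 6.58
ee_pos: [0.5996, -0.228, 0.1028]
tcp_rot: [[-0.827, 0.562, 0.01], [0.562, 0.827, -0.008], [-0.013, -0.001, -1.0]]
contact_force: [0.5, -0.1, 0.4]
opening: 0.628
grip_force: 0.0
```

```bash
python3 -c "
from m import *
go(-47,-310,100,8.4)
print(tray('top'),tray('scene'))
im=cams.grab_frame('top'); cv2.imwrite('pics/t2.png',cv2.resize(im[90:240,240:440],(800,600))[...,::-1])"
```

```text
t 6.5833 st pos [-123.1 -324.5  102.8] tooly 55.79 shift [-46.1  62.2   3.3] dist 78 turn 47.39 F [ 0.5 -0.1  0.4] q6 -1.51
(array([658. , -79.8]), array([ 90.7, 151. ]), 98.67) (array([660.7, -85.2]), array([ 92.7, 163. ]), 98.91)
```

View pics/t2.png

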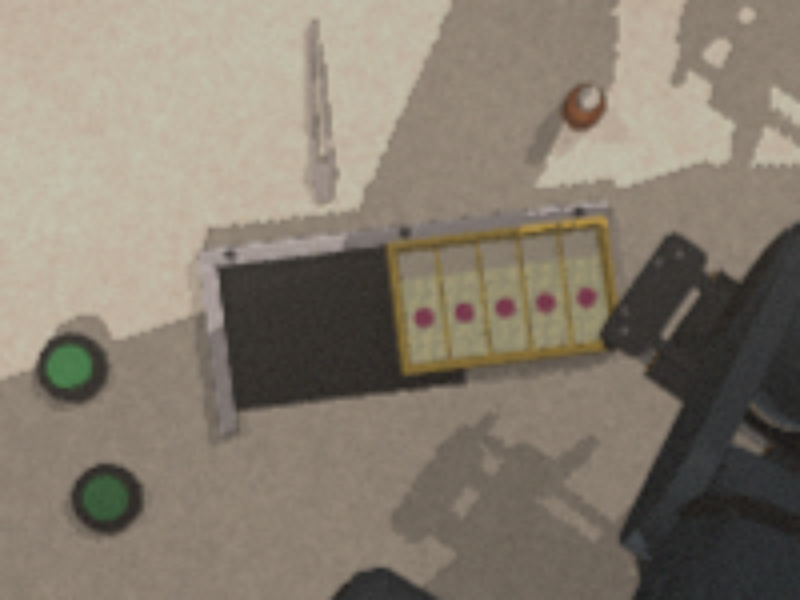

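The tray is flush with the long bar and about 112 mm short of home along it. I'll move behind its end.

>>> {"op": "jog_arm", "data": {"plan": [[40,[-15,20,0],7],[40,[-30,40,0],14],[40,[-46,62,0],21],[40,[-46,62,0],28],[40,[-46,62,0],35],[40,[-46,62,0],42],[40,[-46,62,20],47.4],[40,[-46,62,55],47.4],[40,[-46,62,80],47.4],[40,[-46,62,92],47.4]]}}

```text
t: 7.57
ee_pos: [0.6655, -0.1899, 0.0059]
tcp_rot: [[-0.161, 0.987, -0.006], [0.987, 0.161, 0.003], [0.004, -0.005, -1.0]]
contact_force: [-0.0, 0.9, 0.1]
opening: 0.463
grip_force: 0.0
```

```bash
python3 -c "
from m import *
go(-46,-164,11,8.4)
print(tray('scene'),sensors.read_state()['opening'])"
```

```text
t 7.5667 st pos [ -52.3 -296.4    5.9] tooly 9.28 shift [132.3   8.3  -4.6] dist 133 turn 0.88 F [-0.   0.9  0.1] q6 -0.6
(array([692.6, -45.7]), array([ 44. , 110.5]), 124.03) 0.4580048274546892
```

>>> {"op": "jog_arm", "data": {"plan": [[40,[6,4,-5],0.7],[40,[16,6,-5],0.7],[40,[26,6,-5],0.7],[40,[36,6,-5],0.7],[40,[46,6,-5],0.7],[40,[56,6,-5],0.7],[40,[66,6,-5],0.7],[40,[75,6,-5],0.7],[40,[82,6,-5],0.7],[40,[85,6,-5],0.7]]}}

```text
t: 8.45
ee_pos: [0.66, -0.1066, 0.0145]
tcp_rot: [[-0.145, 0.989, -0.001], [0.989, 0.145, 0.0], [0.001, -0.001, -1.0]]
contact_force: [0.5, -4.2, 2.4]
opening: 0.459
grip_force: 1.8
```

```bash
python3 -c "
from m import *
go(-46,-164,11,8.6)
print(tray('top'),tray('scene'))"
```

```text
t 8.45 st pos [ -45.6 -213.3   14.5] tooly 8.36 shift [49.3 -0.4  3.5] dist 49 turn -0.24 F [ 0.5 -4.2  2.4] q6 -0.47
(array([644.5,  -5.9]), array([ 91.3, 119.6]), 98.45) (array([673.3,  30. ]), array([48.6, 93.6]), 136.85)
```

>>> {"op": "jog_arm", "data": {"plan": [[40,[8,0,3],0],[40,[16,0,3],0],[40,[24,0,3],0],[40,[32,0,3],0],[40,[39,0,3],0],[40,[44,0,3],0],[40,[48,0,3],0],[40,[48,0,3],0]]}}

```text
t: 9.22
ee_pos: [0.6528, -0.059, 0.0112]
tcp_rot: [[-0.145, 0.989, -0.002], [0.989, 0.145, 0.001], [0.002, -0.002, -1.0]]
contact_force: [0.5, -0.2, 0.8]
opening: 0.46
grip_force: 0.0
```

```bash
python3 -c "
from m import *
go(-46,-160,11,8.6)
print(tray('top'))"
```

```text
t 9.2167 st pos [ -45.8 -165.    11.2] tooly 8.35 shift [ 5.  -0.2  0.2] dist 5 turn -0.25 F [ 0.5 -0.2  0.8] q6 -0.41
(array([636. ,  48.6]), array([ 92.1, 108.1]), 97.65)
```

>>> {"op": "jog_arm", "data": {"plan": [[40,[1.5,0,0],0],[40,[3,0,0],0],[40,[4.5,0,0],0],[40,[4.5,0,0],0],[40,[4.5,0,0],0]]}}

```text
t: 9.68
ee_pos: [0.6531, -0.0564, 0.0116]
tcp_rot: [[-0.144, 0.99, 0.0], [0.99, 0.144, -0.0], [-0.0, 0.0, -1.0]]
contact_force: [-0.5, -0.9, -0.3]
opening: 0.458
grip_force: 0.6
```

>>> {"op": "jog_arm", "data": {"plan": [[40,[1.5,0,0],0],[40,[3,0,0],0],[40,[4.5,0,0],0],[40,[4.5,0,0],0],[40,[4.5,0,0],0]]}}

```text
t: 10.1
ee_pos: [0.6523, -0.0514, 0.0116]
tcp_rot: [[-0.144, 0.99, 0.0], [0.99, 0.144, 0.0], [0.0, 0.0, -1.0]]
contact_force: [0.4, 0.2, -0.3]
opening: 0.46
grip_force: 0.5
```

>>> {"op": "jog_arm", "data": {"plan": [[40,[1.5,0,0],0],[40,[3,0,0],0],[40,[4,0,0],0],[40,[4,0,0],0]]}}

```text
t: 10.43
ee_pos: [0.6529, -0.0501, 0.0119]
tcp_rot: [[-0.147, 0.989, 0.003], [0.989, 0.147, -0.004], [-0.004, 0.002, -1.0]]
contact_force: [0.7, -7.0, -1.5]
opening: 0.461
grip_force: 3.8
```

```bash
python3 -c "
from m import *
go(-46,-160,11,8.6)
im=cams.grab_frame('top'); cv2.imwrite('pics/t3.png',cv2.resize(im[110:230,240:400],(800,600),interpolation=cv2.INTER_CUBIC)[...,::-1])"
```

```text
t 10.4333 st pos [ -44.4 -156.3   11.9] tooly 8.43 shift [-3.7 -1.6  0.9] dist 4 turn -0.17 F [ 0.7 -7.  -1.5] q6 -0.39
```

View pics/t3.png

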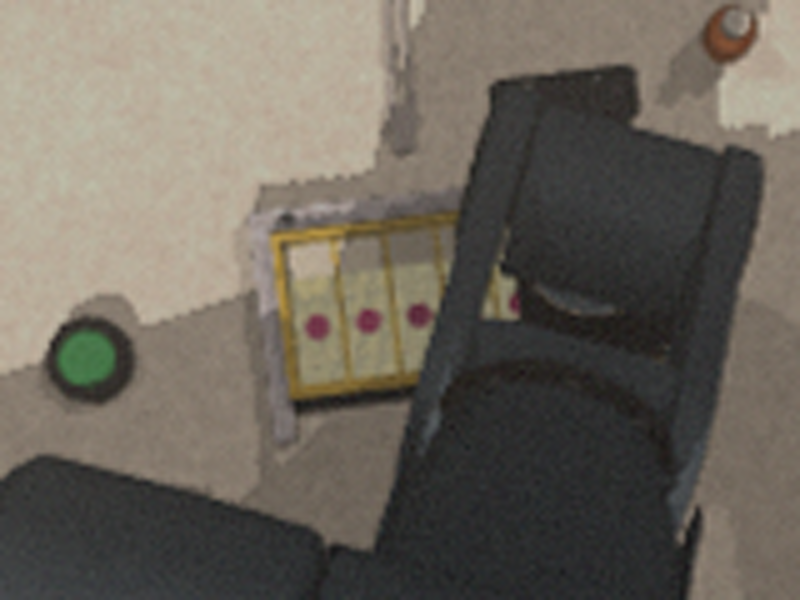

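The tray's end is against the short bar, with the force rising to 7 N. I'll press a little more, then back off and lift.

>>> {"op": "jog_arm", "data": {"plan": [[40,[2,0,0],0],[40,[4,0,0],0],[40,[4,0,0],0],[40,[0,0,0],0],[40,[-15,0,0],0],[40,[-30,0,0],0],[30,[-40,0,-30],0],[20,[-40,0,-70],0],[0,[-40,0,-100],0],[0,[-40,0,-110],0]]}}

```text
t: 11.32
ee_pos: [0.6607, -0.0891, 0.1268]
tcp_rot: [[-0.143, 0.99, 0.009], [0.99, 0.143, -0.002], [-0.003, 0.008, -1.0]]
contact_force: [1.8, 0.2, 0.2]
opening: 0.243
grip_force: 0.0
```

```bash
python3 -c "
from m import *
go(604,210,120,None,True)
print(tray('top'),tray('scene'))"
```

```text
t 11.3167 st pos [ -42.4 -196.   126.8] tooly 8.25 shift [304.2 -13.2   5.8] dist 305 turn None F [1.8 0.2 0.2] q6 -0.45
(array([638.6,  34.4]), array([ 91.6, 150.8]), 98.17) (array([656.8, -42.2]), array([37.3, 94.6]), 23.18)
```

The tray is in the corner, but my estimate puts it about 2 mm off the long bar. I'll re-seat it with a side push.

```bash
python3 -c "
from m import *
go(-150,-75,120,98.4)"
```

```text
t 11.4167 st pos [ -43.6 -195.1  124.4] tooly 8.28 shift [ 119.9 -106.7    3.6] dist 161 turn 89.88 F [ 0.5 -0.8 -0.1] q6 -0.45
```

>>> {"op": "jog_arm", "data": {"plan": [[87,[12,-11,0],-7],[87,[24,-22,0],-14],[87,[36,-33,0],-21],[87,[48,-44,0],-28],[87,[60,-55,0],-35],[87,[72,-66,0],-42],[87,[84,-77,0],-49],[87,[96,-88,0],-56],[87,[108,-99,0],-63],[87,[120,-107,0],-70]]}}

```text
t: 12.25
ee_pos: [0.5312, 0.0167, 0.1194]
tcp_rot: [[-0.98, 0.197, -0.006], [0.197, 0.98, 0.001], [0.006, 0.0, -1.0]]
contact_force: [0.2, 0.5, -0.2]
opening: 0.83
grip_force: 0.0
```

```bash
python3 -c "
from m import *
go(-150,-75,12,98.4)"
```

```text
t 12.25 st pos [-155.   -72.4  119.4] tooly 78.65 shift [ -6.2  -0.7 107.3] dist 108 turn -19.75 F [ 0.2  0.5 -0.2] q6 -1.55
```

>>> {"op": "jog_arm", "data": {"plan": [[87,[0,0,0],-7],[87,[0,0,0],-14],[87,[0,0,0],-19.8],[87,[0,0,0],-19.8],[87,[0,0,35],-19.8],[87,[0,0,70],-19.8],[87,[0,0,95],-19.8],[87,[0,0,107],-19.8],[87,[0,0,107],-19.8],[87,[0,0,107],-19.8]]}}

```text
t: 13.08
ee_pos: [0.5329, 0.016, 0.013]
tcp_rot: [[-0.99, -0.139, -0.004], [-0.139, 0.99, 0.001], [0.004, 0.001, -1.0]]
contact_force: [0.2, 0.4, 0.7]
opening: 0.999
grip_force: 0.0
```

```bash
python3 -c "
from m import *
go(-103,-75,12,98.4)"
```

```text
t 13.0833 st pos [-153.4  -73.3   13. ] tooly 97.99 shift [-50.4  -1.3   0.8] dist 50 turn -0.41 F [0.2 0.4 0.7] q6 -1.89
```

>>> {"op": "jog_arm", "data": {"plan": [[87,[-10,0,0],-0.4],[87,[-20,-1,0],-0.4],[87,[-30,-1,0],-0.4],[87,[-39,-1,0],-0.4],[87,[-45,-1,0],-0.4],[87,[-48,-1,0],-0.4],[87,[-51,-1,0],-0.4],[87,[-53,-1,0],-0.4],[87,[-55,-1,0],-0.4],[87,[-55,-1,0],-0.4]]}}

```text
t: 13.92
ee_pos: [0.5858, 0.0227, 0.0142]
tcp_rot: [[-0.989, -0.148, -0.007], [-0.148, 0.989, 0.0], [0.007, 0.001, -1.0]]
contact_force: [-5.3, -2.0, 4.6]
opening: 0.999
grip_force: 3.0
```

```bash
python3 -c "
from m import *
go(-103,-75,12,98.4)"
```

```text
t 13.9167 st pos [-100.1  -74.5   14.2] tooly 98.54 shift [ 2.8 -0.5  2.3] dist 4 turn 0.14 F [-5.3 -2.   4.6] q6 -1.87
```

>>> {"op": "jog_arm", "data": {"plan": [[87,[-3,0,0],0],[87,[-4,0,0],0],[87,[-4,0,0],0]]}}

```text
t: 14.17
ee_pos: [0.5858, 0.0229, 0.014]
tcp_rot: [[-0.989, -0.149, -0.015], [-0.149, 0.989, -0.0], [0.015, 0.002, -1.0]]
contact_force: [-12.3, -5.3, 8.0]
opening: 0.999
grip_force: 6.1
```

>>> {"op": "jog_arm", "data": {"plan": [[87,[4,0,0],0],[87,[20,0,0],0],[87,[40,0,0],0],[60,[50,0,-30],0],[40,[50,0,-65],0],[0,[50,0,-100],0],[0,[50,0,-110],0],[0,[50,0,-110],0]]}}

```text
t: 14.83
ee_pos: [0.5466, 0.0156, 0.1279]
tcp_rot: [[-0.989, -0.148, 0.009], [-0.148, 0.989, -0.001], [-0.009, -0.003, -1.0]]
contact_force: [0.2, 0.1, -0.4]
opening: 0.703
grip_force: 0.0
```

Run:
```python
from m import *
go(604,210,120,None,True)
print(tray('top'),tray('scene'))
for n in ('top','scene'):
    im=cams.grab_frame(n)
    hsv=cv2.cvtColor(im,cv2.COLOR_RGB2HSV); m=(hsv[...,0]>50)&(hsv[...,0]<80)&(hsv[...,1]>80)
    N,l,s,ce=cv2.connectedComponentsWithStats(m.astype(np.uint8))
    for i in range(1,N):
        w=px2w(n,ce[i],.022)[0]*1000
        if 20<s[i,4]<300 and abs(w[0]-550)<100: print(n,"green",s[i,4],np.round(w,1))
    if n=='top': cv2.imwrite('pics/t4.png',cv2.resize(im[110:230,240:400],(800,600),interpolation=cv2.INTER_CUBIC)[...,::-1])
```

```text
t 14.8333 st pos [-140.   -75.8  127.9] tooly 98.49 shift [-85.4 183.9   8.2] dist 203 turn None F [ 0.2  0.1 -0.4] q6 -1.9
(array([641.2,  34.7]), array([ 90.4, 150.8]), 98.26) (array([643.2,  26.5]), array([ 93. , 163.9]), 98.69)
top green 97 [602.8 213.6  22. ]
top green 95 [514.2 186.   22. ]
scene green 59 [518.1 179.3  22. ]
scene green 66 [605.6 207.   22. ]
```

View pics/t4.png

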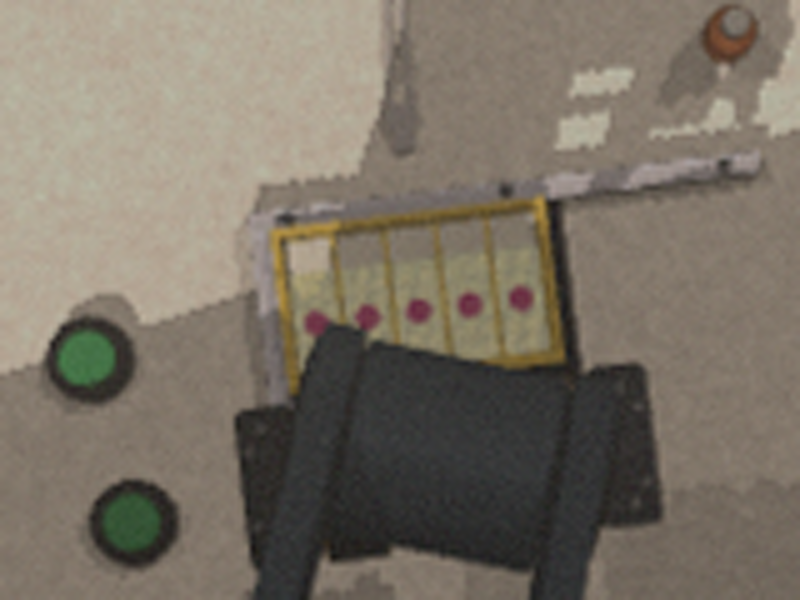

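The tray is home and flush. The button is at about (602, 212) mm, so I'll move above it with the fingers closed.

>>> {"op": "jog_arm", "data": {"plan": [[0,[-21,46,0],0],[0,[-42,92,0],0],[0,[-60,130,10],0],[0,[-75,165,40],0],[0,[-83,186,75],0],[0,[-83,186,80],0],[0,[-83,186,80],0],[0,[-83,186,80],0]]}}

```text
t: 15.7
ee_pos: [0.5954, 0.2124, 0.041]
tcp_rot: [[-0.989, -0.15, -0.007], [-0.15, 0.989, -0.001], [0.007, -0.0, -1.0]]
contact_force: [0.4, -0.8, 0.1]
opening: 0.015
grip_force: 0.0
```

Run:
```python
from m import *
go(602,212,15,None,True); print(sensors.read_state()['opening'])
im=cams.grab_frame('scene'); cv2.imwrite('pics/s5.png',cv2.resize(im[120:270,250:450],(800,600),interpolation=cv2.INTER_CUBIC)[...,::-1])
```

```text
t 15.7 st pos [-62.9 111.8  41. ] tooly 98.62 shift [-6.7 -1.4 26. ] dist 27 turn None F [ 0.4 -0.8  0.1] q6 -1.55
0.014970025233281201
```

View pics/s5.png

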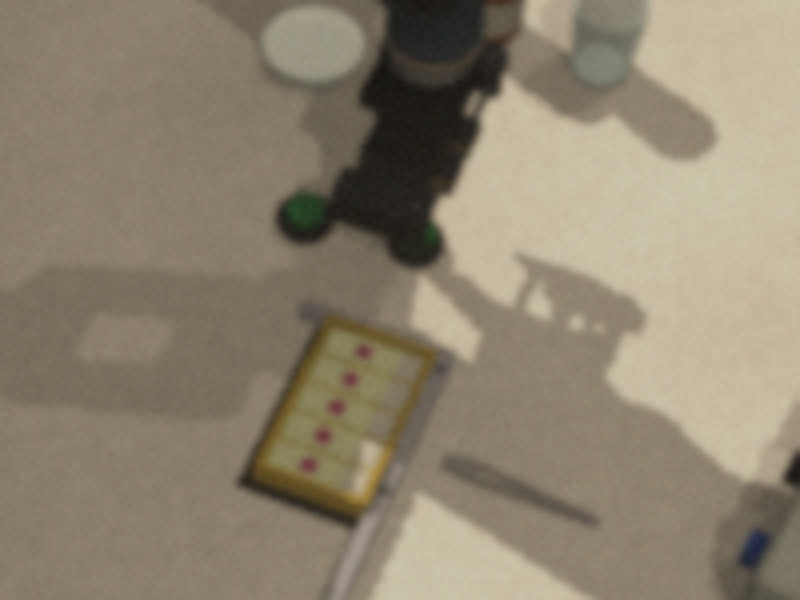

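The tray sits snug in the corner and the closed fingers are over the far button. Now I'll centre and press.

>>> {"op": "jog_arm", "data": {"plan": [[0,[-7,-1,0],0],[0,[-7,-1,0],0],[0,[-7,-1,12],0],[0,[-7,-1,20],0],[0,[-7,-1,24],0],[0,[-7,-1,27],0],[0,[-7,-1,27],0],[0,[-7,-1,27],0]]}}

```text
t: 16.42
ee_pos: [0.6049, 0.2115, 0.0177]
tcp_rot: [[-0.989, -0.148, -0.001], [-0.148, 0.989, -0.001], [0.001, -0.001, -1.0]]
contact_force: [-0.3, -2.8, 4.1]
opening: 0.006
grip_force: 2.0
```

>>> {"op": "jog_arm", "data": {"plan": [[0,[0,0,3],0],[0,[0,0,5],0],[0,[0,0,6],0],[0,[0,0,6],0],[0,[0,0,6],0]]}}

```text
t: 16.83
ee_pos: [0.6052, 0.2118, 0.0161]
tcp_rot: [[-0.989, -0.149, 0.001], [-0.149, 0.989, -0.001], [-0.001, -0.001, -1.0]]
contact_force: [-5.8, -4.3, 25.0]
opening: 0.004
grip_force: 12.5
```

Fully down: z is 16 mm and it's at the hard stop with 25 N. I'll release and move clear.

>>> {"op": "jog_arm", "data": {"plan": [[0,[0,0,0],0],[0,[0,0,-10],0],[0,[0,0,-40],0],[0,[0,0,-80],0],[0,[0,0,-120],0],[0,[20,20,-150],0],[0,[60,30,-150],0],[0,[100,40,-150],0],[0,[100,40,-150],0],[0,[100,40,-150],0]]}}

```text
t: 17.67
ee_pos: [0.4959, 0.2375, 0.1612]
tcp_rot: [[-0.989, -0.15, -0.004], [-0.15, 0.989, -0.0], [0.004, 0.0, -1.0]]
contact_force: [0.9, 0.1, -0.2]
opening: 0.005
grip_force: 0.0
```

Run:
```python
from m import *
print(tray('top'),tray('scene')); s=sensors.read_state(); print(s['contact_force'],np.abs(s['joint_velocities']).max())
im=cams.grab_frame('top'); cv2.imwrite('pics/t6.png',im[...,::-1])
```

```text
(array([640.9,  34.5]), array([ 91. , 150.8]), 98.52) (array([643.4,  26.6]), array([ 93.2, 163.6]), 98.91)
[-0.42104116 -0.25716722  0.27384919] 0.03926591808348385
```

View pics/t6.png

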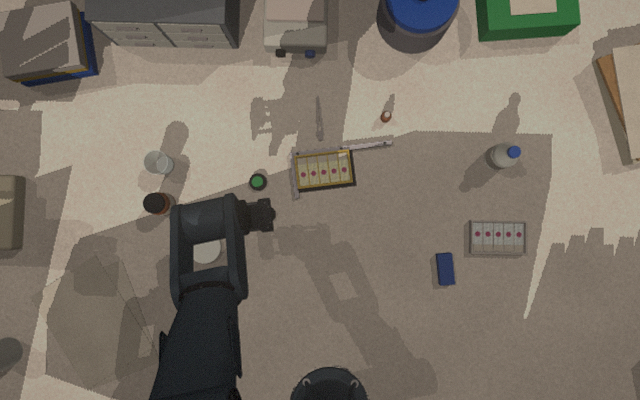

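The final picture shows the tray in the corner at (325,171), the button at (258,182) free, the bystanders in place and the arm clear at z 0.16 m.

```bash
python3 -c "
from plant import ticket
print(ticket.job_done())"
```

```text
the job is handed in; nothing more can be done
None
```

I pushed the yellow tray flush into the corner, pressed the green button to its stop and released it, moved the arm clear and handed the job in at about 18 s; the hand-in returned no verdict.

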